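Take the charged battery from its push-to-release charger

ROBOT

A 6-joint arm with a two-finger parallel gripper is mounted at the origin on the work surface. World frame = base frame: x ahead of the robot, y to its left, z up, the work surface at z = 0. Lengths are in m, angles in degrees, forces in N, time in s.
With the tool pointing down it reaches from about 0.35 to 0.875 m from the base axis. Payload 4.2 kg.
Tool frame: the origin (TCP) lies midway between the tips of the shut fingers; the grasp point (between the pads) lies 19 mm behind it; z points along the fingers, y is the line along which they close (so a half turn about z gives the same grasp; the last joint's range is limited). The gripper opens to 87 mm and grips with 3 to 60 N. Pads are 19 mm wide; open, the fingers measure 117 mm over their backs; the gripper's body (75 mm by 190 mm) begins 51 mm behind the grasp point.
Start: joints at [-55.027, 22.042, 0.453, 0, -68.411, -14.817], TCP at [0.215, -0.587, 0.223] pointing down, gripper open.
Joint ranges: [-179.83, 179.83], [-69.29, 118.12], [-61.27, 80.66], [-181.25, 117.63], [-171.15, -9.14], [-177.46, 177.46]. Speed limits (degrees/s): [159.86, 159.86, 180, 180, 180, 180].

INTERFACE

Orientations are given as [roll, pitch, yaw] about the fixed x, y, z axes, in that order (R = Rz(yaw) Ry(pitch) Rx(roll)).
In Python, from workcell import env gives the robot as it stands. The module is installed in compiled form; this text tells all that it offers. Calls block until the motion is done:
- env.goto(position, orientation): joint-space move of the TCP to a pose.
- env.move_straight(position, rotation=None, rate=0.15, force_limit=None): straight line of the TCP; rotation=None keeps the orientation; rate is the mean speed in m/s. With force_limit (N) it stops when the force on the tool has changed by that much, and returns True; else False.
- env.set_joints(angles): joint-space move.
- env.gripper_to(opening, grasp_force=None): opening from 0.0 (shut) to 1.0 (fully open); grasp_force is the grip in N (None keeps the last); returns when the fingers have stopped.
- env.dwell(seconds).
- env.inverse_kinematics(position, orientation): joint angles nearest the present ones, or None.
- env.read_state(): the state.
- env.grab_frame(name): name is "side" or "top" or "wrist"; returns a dict with "image" (400x640x3 uint8, blue, green, red), "fx", "fy", "cx", "cy" (pixels), "position" and "orientation" of the camera in the world. Camera axes: x right, y up, looking along -z (the intrinsics and any distortion apply to the point x, -y, -z); pixel columns grow to the right and rows downward; lengths in m; the calibration is good to about 2 mm. The wrist camera is an equidistant fisheye: a pixel r from the principal point sees the ray r / f radians off the axis. A picture is of the moment at which its call begins. There is no depth.
A pose or a line that the arm cannot do raises env.Unreachable and nothing moves.
- env.close_job(): hands the job in; it is judged then, once.
Trained networks look in a picture, given as the dict that the camera call returned (one of the last four; its "shot" number tells which), for a name from the list of things; names that differ only in an ending like _2 or _b are one class to them, and where a whole thing is asked for, a point or a joint stands for the part that bears it (a point fixed in the world has none). Each returns a list of dicts, best first, with "score" (0 to 1); they miss things now and then, are a little off and sometimes report something else, mostly with a low value. They report only what shows in the picture. A call takes as long as a camera call. They do not tell look-alikes from the thing itself.
- env.search_frame(picture, thing): "xyz" ([x, y, z] in m, in world coordinates, good to about 4 mm: the middle of the surface that is visible of it).
- env.trace(picture, thing): "mask" (400x640 bool, what is visible of it).
The state is a dict: "clock": time; "joint_positions": joint angles; "qvel": joint speeds; "joint_torque": joint torques, N m; "position": TCP position; "tool_rot": TCP orientation; "force": force on the tool from outside, world axes, zero at the start; "wrist_torque": the same for the moment, N m; "opening": opening from 0.0 (shut) to 1.0 (fully open); "finger_force": force on a finger pad.
Only numpy, scipy, OpenCV 4.12 (cv2) and the standard library are available. Lean on these libraries where they do the work, as an engineer would, in place of code of your own. Each camera call takes 0.05 s, during which the arm holds its last target. There are 200 camera calls.

TASK

Take the charged battery out of the charger that shows green lights: push the battery down into its charger until the catch lets go and it springs up, then pull it out. Stand it upright in the empty, orange-lined pocket of the open hard case, set down gently and let go. Leave the battery in the red-lit charger latched down, and leave the lens, recorder, tape roll and tape measure where they are.

Things in the scene. Friction and masses are not known exactly. Their poses are not given: they have to be found in the camera images.
- pack_green_center (a point): Centre (half-way up) of the charged battery, the one to move: a loose black block 40 x 60 x 70 mm (x, y, z of its frame; z up), about 0.26 kg, with a yellow band near its top and a yellow push ring in the middle of its top. At the start it stands down in the well of the green-lit charger, its axes along the charger's, its top about 1 mm proud of the charger's top, too little to grip. Sprung up it stands 31 mm proud and can be gripped across its 40 mm side (along x).
- dock_green: Charger with two green lights on its top: a fixed grey block 100 x 120 x 95 mm (x, y, z), the top flat but for the 2 mm high lights, which are 36 mm toward -x and 47 mm to either side in y. Origin at the centre of its underside, z up. In its middle an open well 42.5 x 62.5 mm (x, y) holds the battery upright on a spring lift. Its position and yaw vary.
- lift_green (a joint): Spring lift under the green-lit charger's battery, m: about 0 = latched (start), -0.007 = pressed on its hard stop, 0.030 = sprung up. It unlatches at -0.004 to -0.005: press the battery's top straight down 7 mm, to the stop (4 N at first, 7 to 11 N on the way; a yielding arm must aim deeper), then withdraw: lift and battery rise 30 mm in half a second and stay. It does not latch again.
- pack_red_center (a point): Centre of the other battery, the same in make and size, latched down in the red-lit charger: leave it there.
- dock_red: The other charger, the same in make and size but with two red lights (not ready). Its position and yaw vary, and the two chargers may be swapped.
- lift_red (a joint): Spring lift of the red-lit charger, m, as lift_green: leave it latched (0).
- case: Open black hard case, fixed: a foam tray 280 x 112 mm (x, y) and 45 mm high, divided by 8 mm walls into a row of three equal pockets along its x, each 83 x 96 mm (x, y), with an 8 mm thick floor. The lid lies folded out flat beyond its +y side (120 mm wide, at most 28 mm high). Origin at the centre of the tray's underside, z up. Position and yaw vary.
- pocket (a point): Middle of the empty pocket, on the top face of its orange liner (12 mm above the bench); axes along the case's. Which of the three pockets it is varies. The battery's centre comes to rest 35 mm above this point; the pocket's walls rise 33 mm above it.
- lens_mid (a point): Centre of the camera lens, a black disc 62 mm across and 36 mm tall with a red ring, standing in another pocket: leave it.
- recorder_mid (a point): Centre of the grey sound recorder, 56 x 84 x 30 mm, lying in another pocket: leave it.
- tape_roll_mid (a point): Centre of a brown roll of tape lying on the bench, 84 mm across, 24 mm high: leave it.
- tape_measure_mid (a point): Centre of a yellow tape measure standing on the bench, 62 x 36 x 56 mm: leave it.
Not all that is in view belongs to the job. Leave any blue or purple look-alike of the part that bears pack_green_center alone.

How it is judged (in metres and radians):
On the way, in this order (a step that is already met when the one before it is completed fails the run):
1. the battery in the green-lit charger has been pushed in and has sprung up (its lift is more than 24 mm above the latched height) (value of joint lift_green above 0.024 m), for 0.1 s.
2. that battery has been pulled clear of its charger (z of pack_green_center in the frame of dock_green above 0.132 m), for 0.1 s.
At the end, for the whole second after the job is handed in: The charged battery stands upright (within 7 degrees), at rest and let go on the orange liner (centre within 35 mm of the pocket's middle, 31 to 39 mm above it); the other battery still latched in the red-lit charger; lens, recorder, tape roll and tape measure within 25 mm of where they were (horizontal distance between pack_green_center and pocket below 0.035 m and z of pack_green_center in the frame of pocket between 0.031 and 0.039 m and angle between pack_green_center's own z axis and vertical below 0.12 rad and linear speed of pack_green below 0.02 m/s and value of joint lift_red below 0.004 m and distance between pack_red_center and dock_red below 0.066 m and distance of each of lens_mid, recorder_mid, tape_roll_mid, tape_measure_mid from where it was at the start of the episode below 0.025 m); the robot touches nothing.
It fails at once if the catch of the red-lit charger is released (its lift rises more than 8 mm) (value of joint lift_red above 0.008 m).
It fails at once if the battery is dropped into the pocket (moving faster than 0.6 m/s inside it) (horizontal distance between pack_green_center and pocket below 0.045 m and z of pack_green_center in the frame of pocket below 0.06 m and linear speed of pack_green above 0.6 m/s).
It also fails if it takes over 42 s, if anything falls off the work surface, if the arm or the gripper's body presses on something with over 40 N, if the wrist force passes 120 N, or if a joint passes its speed limit or range.

## Working session

There is one attempt and no reset: what is moved stays moved. The work goes in short steps, each a Python script; the robot and the scene stay as the last script left them, time stands still between calls to the robot, and variables do not carry over. Pictures are saved under pics/ and viewed, at most 10 in all, crops included, and the job is handed in when it is done.

```bash
mkdir -p pics
cat > a.py <<'E'
from workcell import env
import cv2, numpy as np
for n in ["top","side"]:
    p=env.grab_frame(n); cv2.imwrite(f"pics/{n}0.png",p["image"])
    print(n,p["fx"],p["fy"],p["cx"],p["cy"],p["position"],p["orientation"],p.keys())
    for t in ["pack_green_center","dock_green","dock_red","case","pocket","lens_mid","recorder_mid","tape_roll_mid","tape_measure_mid"]:
        try: print(t,[(np.round(d["xyz"],3).tolist(),round(d["score"],2)) for d in env.search_frame(p,t)[:4]])
        except Exception as e: print(t,repr(e))
print(env.read_state()["clock"])
E
python3 a.py
```

```text
top 415.83609414667796 415.83609414667796 319.5236270537505 210.39699978256962 [ 0.51814323 -0.01913323  1.14907434] [  3.87343792   0.71220277 -89.10541546] dict_keys(['image', 'fx', 'fy', 'cx', 'cy', 'position', 'orientation', 'shot'])
pack_green_center [([0.585, -0.057, 0.093], 0.91), ([0.547, 0.089, 0.067], 0.8), ([0.451, -0.045, 0.069], 0.78), ([0.626, -0.245, 0.069], 0.73)]
dock_green [([0.583, -0.062, 0.095], 0.7)]
dock_red [([0.471, -0.292, 0.093], 0.88)]
case [([0.483, 0.351, 0.023], 0.57)]
pocket [([0.408, 0.246, 0.008], 0.93)]
lens_mid [([0.592, 0.28, 0.045], 0.88)]
recorder_mid [([0.498, 0.263, 0.038], 0.98)]
tape_roll_mid [([0.783, -0.078, 0.023], 0.59)]
tape_measure_mid [([0.758, 0.062, 0.056], 0.52)]
side 484.898968033304 484.898968033304 323.41654889862144 202.38811745430542 [0.22206475 0.59343163 0.91803965] [  39.64963543    0.93172835 -149.10325129] dict_keys(['image', 'fx', 'fy', 'cx', 'cy', 'position', 'orientation', 'shot'])
pack_green_center [([0.585, -0.057, 0.096], 0.81), ([0.54, 0.105, 0.068], 0.76), ([0.45, -0.024, 0.069], 0.73), ([0.624, -0.24, 0.057], 0.65)]
dock_green [([0.566, -0.032, 0.086], 0.81)]
dock_red [([0.461, -0.258, 0.09], 0.57)]
case [([0.511, 0.335, 0.016], 0.81), ([0.411, 0.241, 0.014], 0.26)]
pocket [([0.412, 0.242, 0.014], 0.77)]
lens_mid [([0.579, 0.292, 0.043], 0.66)]
recorder_mid [([0.495, 0.268, 0.036], 0.69)]
tape_roll_mid [([0.779, -0.072, 0.024], 0.81), ([0.467, -0.301, 0.096], 0.18)]
tape_measure_mid [([0.757, 0.073, 0.046], 0.63)]
1.0
```

View pics/top0.png

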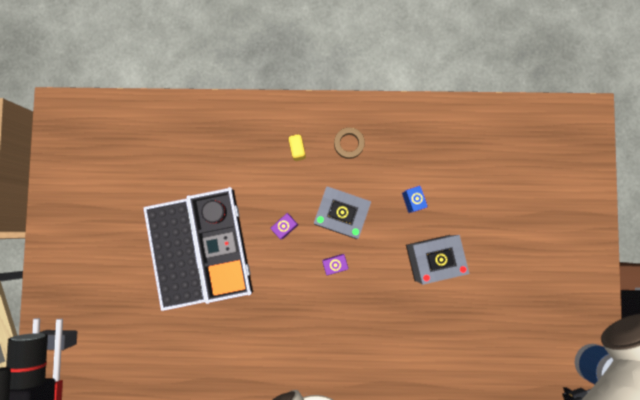

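View pics/side0.png

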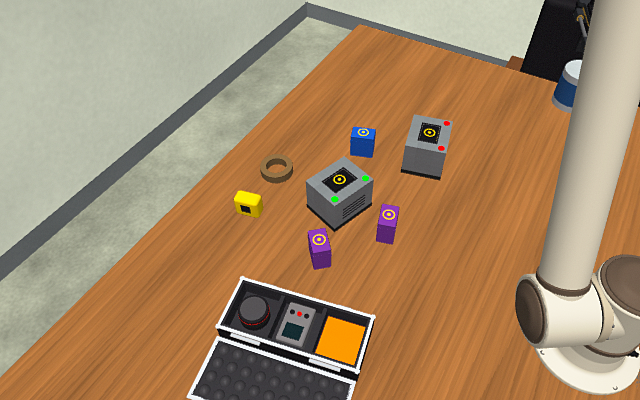

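The top view has the green charger at (342,212) with lights at (320,219) and (355,232), the red charger at (438,260), and the orange pocket at (227,278). The purple and blue blocks are decoys. Next I'll measure the lights and liner by colour in both views.

```bash
cat > h.py <<'E'
from workcell import env
import cv2, numpy as np
from scipy.spatial.transform import Rotation as R
def ray_plane(p,u,v,z):
    Rm=R.from_euler('xyz',p["orientation"],degrees=True).as_matrix()
    d=Rm@np.array([(u-p["cx"])/p["fx"],-(v-p["cy"])/p["fy"],-1])
    o=np.array(p["position"]); return o+d*(z-o[2])/d[2]
def blobs(p,lo,hi,amin):
    m=cv2.inRange(cv2.cvtColor(p["image"],cv2.COLOR_BGR2HSV),lo,hi)
    n,l,s,c=cv2.connectedComponentsWithStats(m)
    return [(c[i],s[i,4],l==i) for i in range(1,n) if s[i,4]>=amin]
E
cat > b.py <<'E'
from h import *
for n in ["top","side"]:
    p=env.grab_frame(n)
    L=[ray_plane(p,*c,0.097) for c,a,_ in blobs(p,(45,120,120),(75,255,255),15)]
    print(n,"lights",np.round(L,4).tolist())
    if len(L)==2:
        d=L[0]-L[1]; print(" sep",np.linalg.norm(d[:2]))  # 0.094
        ang=np.arctan2(d[1],d[0])   # dock y
        x=np.array([np.sin(ang),-np.cos(ang)])
        if x[0]<0: x=-x   # lights are on the near side (-x)
        mid=(L[0]+L[1])[:2]/2
        print(" dock centre",mid+0.036*x,"yaw",np.degrees(np.arctan2(x[1],x[0])))
    c,a,m=max(blobs(p,(8,180,150),(20,255,255),200),key=lambda b:b[1])
    cn=cv2.findContours(m.astype(np.uint8),0,2)[0][0][:,0]
    q=np.array([ray_plane(p,u,v,0.012)[:2] for u,v in cn],np.float32)
    print(" liner",cv2.minAreaRect(q*1000),ray_plane(p,*c,.012))
    ring=[ray_plane(p,*c,0.096) for c,a,_ in blobs(p,(22,150,120),(38,255,255),15)]
    print(" yellow",np.round(ring,3).tolist())
E
python3 b.py
```

```text
top lights [[0.5666, -0.0063, 0.097], [0.5373, -0.0955, 0.097]]
 sep 0.09387368798963196
 dock centre [ 0.5861544  -0.06214288] yaw -18.18369554782269Traceback (most recent call last):
  File "b.py", line 13, in <module>
    c,a,m=max(blobs(p,(8,180,150),(20,255,255),200),key=lambda b:b[1])
          ~~~^^^^^^^^^^^^^^^^^^^^^^^^^^^^^^^^^^^^^^^^^^^^^^^^^^^^^^^^^
ValueError: max() iterable argument is empty
```

```bash
sed -i 's/(8,180,150),(20,255,255),200/(10,200,200),(22,255,255),200/' b.py; python3 b.py; python3 -c "
import cv2;i=cv2.imread('pics/top0.png');print(i[278,227],cv2.cvtColor(i,cv2.COLOR_BGR2HSV)[278,227])"
```

```text
top lights [[0.5666, -0.0063, 0.097], [0.5373, -0.0955, 0.097]]
 sep 0.09387368798963196
 dock centre [ 0.5861544  -0.06214288] yaw -18.18369554782269
[ 87 182 252] [ 17 167 252]Traceback (most recent call last):
  File "b.py", line 13, in <module>
    c,a,m=max(blobs(p,(10,200,200),(22,255,255),200),key=lambda b:b[1])
          ~~~^^^^^^^^^^^^^^^^^^^^^^^^^^^^^^^^^^^^^^^^^^^^^^^^^^^^^^^^^^
ValueError: max() iterable argument is empty
```

```bash
sed -i 's/(10,200,200),(22,255,255),200/(10,140,225),(22,255,255),200/' b.py; python3 b.py
```

```text
top lights [[0.5666, -0.0063, 0.097], [0.5373, -0.0955, 0.097]]
 sep 0.09387368798963196
 dock centre [ 0.5861544  -0.06214288] yaw -18.18369554782269
 liner ((409.1433410644531, 246.7310333251953), (77.9615478515625, 86.11731719970703), 12.173583984375) [0.40895972 0.24670337 0.012     ]
 yellow [[0.748, 0.056, 0.096], [0.47, -0.312, 0.096]]
side lights [[0.5383, -0.0947, 0.097], [0.5678, -0.0049, 0.097]]
 sep 0.09454406638164317
 dock centre [ 0.58728881 -0.06105372] yaw -18.18750091100003
 liner ((411.8410949707031, 240.23358154296875), (78.25399017333984, 81.34326171875), 12.057525634765625) [0.41112898 0.24155834 0.012     ]
 yellow [[0.472, -0.311, 0.096], [0.588, -0.062, 0.096], [0.726, 0.1, 0.096], [0.442, -0.032, 0.096], [0.54, 0.106, 0.096]]
```

```bash
cat > c.py <<'E'
from h import *
D=np.array([0.587,-0.0615]); th=-18.2; P=[0.410,0.2435]; ct=12.1
for k in (-180,0,180): print("press",k,env.inverse_kinematics([*D,.2],[180,0,th+k]))
for k in (-90,90): print("grasp",k,env.inverse_kinematics([*D,.1],[180,0,th+k]), env.inverse_kinematics([*P,.06],[180,0,ct+k]))
print(env.read_state()["tool_rot"])
j0=env.read_state()["joint_positions"]
best=min((k for k in (-180,0)if env.inverse_kinematics([*D,.2],[180,0,th+k]) is not None),key=lambda k:abs(env.inverse_kinematics([*D,.2],[180,0,th+k])[5]))
env.gripper_to(0.0)
env.goto([*D,.16],[180,0,th+best])
p=env.grab_frame("wrist"); cv2.imwrite("pics/w1.png",p["image"])
p=env.grab_frame("side"); cv2.imwrite("pics/s1.png",p["image"][100:300,220:540])
s=env.read_state(); print(s["position"],s["force"],s["opening"],s["clock"],best)
E
python3 c.py
```

```text
press -180 [ 9.72782782e+00  1.96226312e+01 -6.57800394e+00 -2.54444375e-14
 -6.37993648e+01 -1.17927828e+02]
press 0 [ 9.72782782e+00  1.96226312e+01 -6.57800394e+00  2.54444375e-14
 -6.37993648e+01  6.20721722e+01]
press 180 [ 9.72782782e+00  1.96226312e+01 -6.57800394e+00 -2.54444375e-14
 -6.37993648e+01 -1.17927828e+02]
grasp -90 [  9.72782782  25.17611155 -13.81125204   0.         -51.01263641
 -27.92782782] [ 50.2854799   19.03713681 -32.03673261   0.         -38.92613058
 -38.1854799 ]
grasp 90 [  9.72782782  25.17611155 -13.81125204   0.         -51.01263641
 152.07217218] [ 50.2854799   19.03713681 -32.03673261   0.         -38.92613058
 141.8145201 ]
[ 1.79998265e+02 -9.43965140e-04 -1.59841686e+02]
[ 0.58695665 -0.06231742  0.16008384] [1.07107974 0.05771041 0.75370312] 0.008651488441158501 5.1333 0
```

View pics/w1.png

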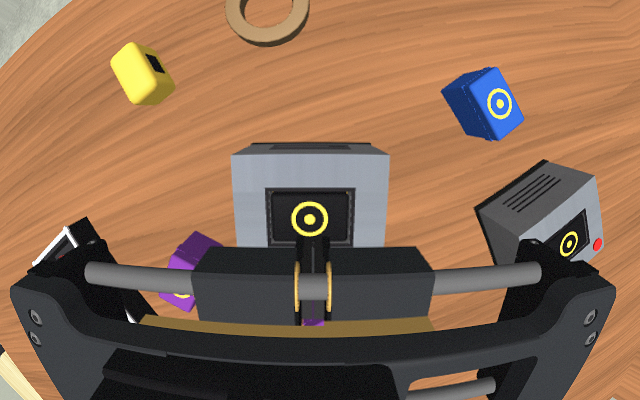

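The wrist view is square to the charger, with the push ring at (309,219) in line with the fingers. Pressing now.

```bash
cat > d.py <<'E'
from h import *
D=np.array([0.587,-0.0615])
env.move_straight([*D,.105])
r=env.move_straight([*D,.078],rate=0.03,force_limit=25)
s=env.read_state(); print(r,s["position"],s["force"])
env.dwell(.1); s=env.read_state(); print(s["position"],s["force"])
env.move_straight([*D,.19]); env.dwell(.3)
p=env.grab_frame("side"); cv2.imwrite("pics/s2.png",p["image"][100:300,220:540])
for n in ("side","top"): print([(np.round(d["xyz"],3).tolist(),round(d["score"],2)) for d in env.search_frame(env.grab_frame(n),"pack_green_center")[:4]])
print(env.read_state()["clock"])
E
python3 d.py
```

```text
True [ 0.58828636 -0.06215481  0.08975326] [-1.94138903  0.79386681  5.30750883]
[ 0.58792257 -0.06207341  0.08946599] [-2.10040322  1.36792057  5.6723605 ]
[([0.624, -0.235, 0.051], 0.81), ([0.447, -0.024, 0.068], 0.78), ([0.54, 0.106, 0.066], 0.76), ([0.779, -0.077, 0.023], 0.54)]
[([0.626, -0.246, 0.064], 0.9), ([0.45, -0.044, 0.069], 0.68)]
7.775
```

View pics/s2.png

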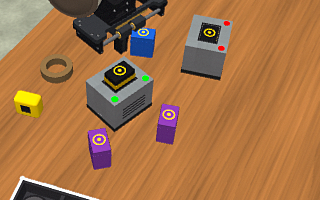

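The catch let go: the battery stands proud in the green charger at (121,72) in the crop, and the red one is still flush. Now I'll grip it and pull.

```bash
cat > e.py <<'E'
from h import *
D=np.array([0.587,-0.0615]); o=[180,0,-108.2]
env.gripper_to(0.8)
env.goto([*D,.18],o)
r=env.move_straight([*D,.100],rate=0.1,force_limit=15); print(r)
env.gripper_to(0.0,grasp_force=35)
s=env.read_state(); print(s["position"],s["opening"]*87,s["finger_force"],s["force"])
env.move_straight([*D,.20],rate=0.1)
s=env.read_state(); print(s["position"],s["opening"]*87,s["finger_force"],s["force"],s["clock"])
p=env.grab_frame("side"); cv2.imwrite("pics/s3.png",p["image"][50:300,220:540])
E
python3 e.py
```

```text
False
[ 0.58698104 -0.06148436  0.10017185] 39.85375920488714 34.99799537938088 [-0.34159754 -0.12785674  2.21519319]
[ 0.58638522 -0.06148671  0.19902939] 39.8879878134727 34.99821097590029 [-0.21910582  0.2813843  -3.51328515] 13.2
```

View pics/s3.png

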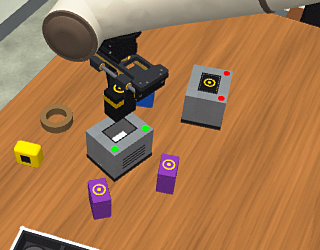

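The battery is out and held upright, and the well at (120,133) is empty. Moving it to the pocket.

```bash
cat > f.py <<'E'
from h import *
P=[0.410,0.2435]; o=[180,0,12.1-90]
env.goto([*P,.18],o)
env.move_straight([*P,.075],rate=0.1)
r=env.move_straight([*P,.050],rate=0.03,force_limit=5)
s=env.read_state(); print(r,s["position"],s["force"],s["clock"])
p=env.grab_frame("side"); cv2.imwrite("pics/s4.png",cv2.resize(p["image"][200:400,150:450],None,fx=2,fy=2))
E
python3 f.py
```

```text
True [0.40981772 0.24329266 0.05600548] [-1.09882776 -0.46884422  4.97913572] 16.4083
```

View pics/s4.png

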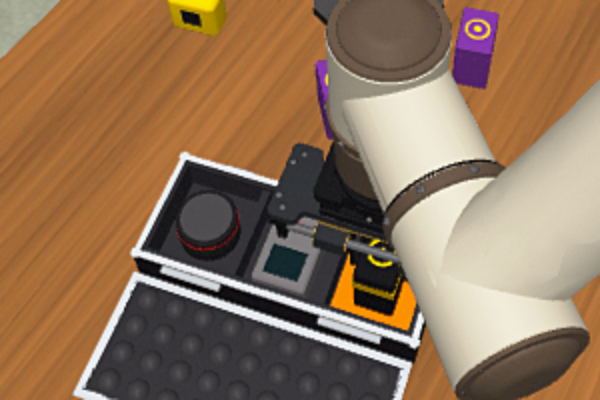

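Contact came at TCP z 0.056, exactly as expected, with the battery upright on the orange liner at (375,285). Releasing and withdrawing.

```bash
cat > g.py <<'E'
from h import *
s=env.read_state(); P=s["position"]
env.gripper_to(0.75)
env.move_straight([P[0],P[1],.20],rate=0.1)
env.goto([0.45,-0.05,.25],[180,0,-90]); env.dwell(.5)
p=env.grab_frame("side"); cv2.imwrite("pics/s5.png",p["image"])
s=env.read_state(); print(s["position"],s["opening"],s["clock"])
for n in("pack_green_center","lens_mid","recorder_mid","tape_roll_mid","tape_measure_mid"): print(n,[np.round(d["xyz"],3).tolist() for d in env.search_frame(p,n)[:4]])
E
python3 g.py
```

```text
[ 0.4500058  -0.04986383  0.24997049] 0.7524237334125421 20.5083
pack_green_center [[0.538, 0.102, 0.07], [0.446, -0.023, 0.065], [0.402, 0.26, 0.082]]
lens_mid [[0.584, 0.292, 0.046]]
recorder_mid [[0.493, 0.27, 0.038]]
tape_roll_mid [[0.781, -0.078, 0.022], [0.575, -0.041, 0.084]]
tape_measure_mid [[0.756, 0.073, 0.045], [0.513, 0.337, 0.02]]
```

View pics/s5.png

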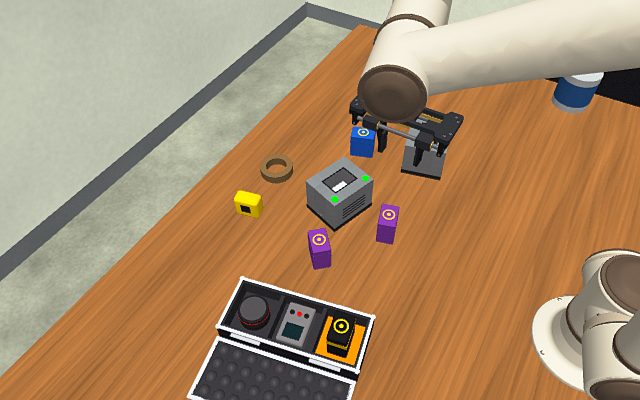

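The battery stands upright in the middle of the orange pocket at (341,338). Everything else is where it was and the arm is clear.

```bash
python3 -c "
from workcell import env
print(env.close_job())"
```

```text
the job is handed in; nothing more can be done
None
```

The charged battery is out of the green-lit charger, standing upright and let go in the orange-lined pocket, and the job is handed in at about 21 s with no verdict shown; the lens, recorder, tape roll and tape measure did not move, and I never touched the red-lit charger (its battery was still flush when last in view, before the placing).

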